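Lock the dust nozzle onto the bench suction port

TASK

Fit the red dust nozzle on the blue suction port: slide its sleeve down over the stub, press it gently onto the rubber seal and turn it, feeling for the slot, until the brass spring button pops out through the slot and the nozzle is locked on. Never force it, let go when it has clicked, and leave the grey nozzle, the can and the bottle where they stand.

Things in the scene. Friction and masses are not known exactly. Their poses are not given: they have to be found in the camera images.
- nozzle_mid (a point): Centre, half-way up, of the red nozzle: upright, 140 mm tall, about 180 g, z up its axis. Lower 72 mm: round sleeve open below, outside diameter 43 mm, bore 37 mm, 70 mm deep. In the sleeve's +x side an upright slot, 12 mm wide, 31 to 49 mm below this point; a yellow stripe runs above it. The yaw given is that of the slot.
- nozzle_grip (a point): Point on the red nozzle's axis 112 mm above its bottom rim, in the middle of its flat mouth: 56 mm high (28 mm above and below this point), 26 mm thick along x, 60 mm wide along y, open on top. Grip it here from above, fingers closing along x. The yellow stripe is on its +x face.
- dock: Blue suction port fixed to the bench. Origin at bench level on the stub's vertical axis, z up; base plate 120 x 120 x 18 mm, white mark on its +x side, short pipe on its -x side. Upright aluminium stub, 34 mm diameter, does not turn; brass spring button in its side, 9 mm wide, flat underside 68 mm and end of its sloping top 83 mm above the bench.
- stub_tip (a point): Top centre of the stub, 107 mm above the bench: the top 12 mm are a cone from 34 to 18 mm diameter. The bearing of the button is NOT given by the poses: it stands anywhere up to 40 degrees (0.7 rad) either side of the port's +x axis, so turn the nozzle by feel until its slot meets it. After the click there is 0.08 rad of play or so each way; turning on forces the parts.
- seal_top (a point): Top centre of the sprung rubber seal ring at rest (54 mm diameter, 50 mm above the bench). It takes 3 N to start and 2 N more per mm, and gives at most 7 mm. The button can pop only while the nozzle's rim holds the seal down by 3 mm or more; 5 mm (13 N) is right. Let go, the locked nozzle rises until its rim is about 3 mm below this point, held by the button.
- button (a joint): How far the brass button is pressed into the stub (m): 0 fully out, about 0.004 when held in by the nozzle's bore, 0 again once popped out through the slot. The sleeve sliding down over its sloping top presses it in, taking up to about 8 N.
- grey_nozzle_mid (a point): Centre (70 mm above the bench) of the grey nozzle, same shape as the red one but without slot or stripe; leave it alone.
- can_mid (a point): Centre of the green can, 66 mm diameter, 120 mm tall, standing on the bench; leave it alone.
- spirit_mid (a point): Centre of the closed bottle with orange label, 76 mm diameter, 210 mm tall, standing on the bench; leave it alone.
Mind the look-alikes: they are no part of the job. Of the things that look like the part that bears nozzle_mid, take the one that is nearest to the robot's base at the start.

How it is judged:
By the outcome, as a careful person would: the job done as asked, in the order asked, and still so for the second after the job is handed in, with the robot touching nothing.
It also fails if it takes over 64 s, if anything falls off the work surface, if the arm or the gripper's body presses on something with over 40 N, if the wrist force passes 120 N, or if a joint passes its speed limit or range.

ROBOT

A 7-joint arm with a two-finger parallel gripper is mounted at the origin on the work surface. World frame = base frame: x ahead of the robot, y to its left, z up, the work surface at z = 0. Lengths are in m, angles in rad, forces in N, time in s.
With the tool pointing down it reaches from about 0.425 to 0.95 m from the base axis. Payload 4.7 kg.
Tool frame: the origin (TCP) lies between the finger pads; the fingertips stand 22 mm ahead of it and the grasp point (between the pads) lies 3 mm ahead of it (nose_length is the distance from the TCP to the fingertips, in m); z points along the fingers, y is the line along which they close (so a half turn about z gives the same grasp; the last joint's range is limited). The gripper opens to 87 mm and grips with 3 to 60 N. Pads are 19 mm wide; open, the fingers measure 117 mm over their backs; the gripper's body (75 mm by 190 mm) begins 51 mm behind the grasp point.
Start: joints at [-1.351, 0.469, -0.049, 1.532, 0.024, 1.141, -0.082], TCP at [0.166, 0.654, 0.245] pointing down, gripper open.
Joint ranges: [-2.59, 2.59], [-0.33, 1.99], [-1.39, 1.29], [0.1, 2.45], [-1.04, 4.18], [0.21, 1.99], [-2.66, 2.66]. Speed limits (rad/s): [2.57, 2.57, 3.14, 3.14, 3.14, 3.14, 3.14].

INTERFACE

Orientations are given as a unit quaternion [x, y, z, w].
In Python, from station import * gives the robot as it stands.
- The arm moves only by the tool drive_tool, never from a script. Its argument "steps" is a list of rows, each an object with "jaw": the opening, from 0 (shut) to 1 (fully open); "xyz": the shift along the world's x, y, z in mm, a list of three; "delta_rot": the turn, a rotation vector about the world's x, y, z in degrees, a list of three. In form: [{"jaw": jaw, "xyz": [tx, ty, tz], "delta_rot": [rx, ry, rz]}, ...]. A call has 1 to 5 rows; each row is the pose to reach, as a shift and turn from the pose commanded when the call began; what a row does not reach only later rows make up. A row lasts 1/8 s, in which the tool goes at most 62.5 mm and 10.7 degrees, less where a joint would pass 70% of its speed; a pose out of reach is approached as far as the arm can. A call with a gripper value outside its range is refused whole. The fingers move at their own pace and stop on an object; "force" is the grip in N (left out, the last holds). Time passes only in rows, so rows that repeat a pose let the fingers close. It gives the time, the measured TCP pose, the force, the opening and the grip force at its end, in the units of the state.
- get_state(): the state, without advancing time (a new reading comes with each control period).
- read_camera(name): name is "scene" or "top" or "wrist"; returns a dict with "color" (420x560x3 uint8, red, green, blue), "fov_y" (degrees; the focal length in pixels is half the picture's height over the tangent of half this angle, whatever the lens; pixels are square), "cx", "cy" (the principal point, pixels), "k1" (the pictures are not rectified: a ray, as slopes to the right and down, at radius r is drawn at 1 + k1 r^2 times it, then the intrinsics apply), "R" (3x3) and "t" (3): a world point X has camera coordinates R X + t. Camera axes: x right, y down, z forward; pixel columns grow to the right and rows downward; lengths in m; the calibration is good to about 2 mm. A picture is of the moment at which its call begins. There is no depth.
- close_job(): hands the job in; it is judged then, once.
The state is a dict: "time": time; "joint_positions": joint angles; "qvel": joint speeds; "effort": joint torques, N m; "tcp_pos": TCP position; "orientation": TCP orientation; "force": force on the tool from outside, world axes, zero at the start; "moment": the same for the moment, N m; "gripper_width": finger opening in m; "gripper_force": force on a finger pad.
Only numpy, scipy, OpenCV 4.12 (cv2) and the standard library are available. Lean on these libraries where they do the work, as an engineer would, in place of code of your own. Each camera call takes 0.05 s, during which the arm holds its last target. There are 200 camera calls.

## Working session

There is one attempt and no reset: what is moved stays moved. The work goes in short steps, Python scripts to look and compute and a tool call to move; the robot and the scene stay as the last step left them, time stands still between calls to the robot, and variables do not carry over. Pictures are saved under pics/ and viewed, at most 10 in all, crops included, and the job is handed in when it is done.

Besides the shell and the picture viewer there is one more tool, called after "Emit:" by a JSON object that holds its "api" and its "payload", one argument or row to a line. drive_tool: Moves the arm, as the interface text tells. Its arguments: {"type":"object","properties":{"steps":{"type":"array"},"force":{"type":"number"}},"required":["steps"]}

```bash
mkdir -p pics; cat > h.py <<'E'
from station import *
import numpy as np, cv2
def K(c):
    f=c["color"].shape[0]/2/np.tan(np.radians(c["fov_y"])/2)
    return f
def ray(c,u,v):
    f=K(c);d=np.array([(u-c["cx"])/f,(v-c["cy"])/f]);p=d.copy()
    for _ in range(20): p=d/(1+c["k1"]*(p@p))
    R=np.array(c["R"]);t=np.array(c["t"])
    return -R.T@t, R.T@np.array([p[0],p[1],1])
def atz(c,u,v,z):
    o,d=ray(c,u,v);return o+d*(z-o[2])/d[2]
def proj(c,X):
    q=np.array(c["R"])@np.array(X)+np.array(c["t"]);p=q[:2]/q[2];p=p*(1+c["k1"]*(p@p))
    return p*K(c)+[c["cx"],c["cy"]]
def tri(*rs):
    A=0;b=0
    for o,d in rs:
        d=d/np.linalg.norm(d);P=np.eye(3)-np.outer(d,d);A=A+P;b=b+P@o
    return np.linalg.solve(A,b)
E
python3 - <<'E'
from h import *
import pickle
C={n:read_camera(n) for n in("scene","top","wrist")}
pickle.dump(C,open("c0.pkl","wb"))
for n,c in C.items():
    cv2.imwrite(f"pics/{n}0.png",c["color"][:,:,::-1]); print(n,c["fov_y"],c["cx"],c["cy"],c["k1"],(-np.array(c["R"]).T@c["t"]).round(3))
s=get_state();print(s)
E
```

```text
scene 53.25836800651117 275.50683666829826 219.8787154172401 -0.13189564136515203 [0.972 0.332 0.904]
top 44.1918932900413 280.31932154512134 204.8632500579164 -0.11528327813914778 [ 0.572 -0.007  1.088]
wrist 66.18580037324367 276.623901608083 215.43223149193125 0.013119467389909878 [0.086 0.674 0.383]
{'time': 0.15, 'joint_positions': array([-1.35090713,  0.46930027, -0.04859434,  1.53341406,  0.02409943,
        1.14099212, -0.08229476]), 'qvel': array([-7.65982681e-04, -1.26298474e-03, -3.40756351e-05, -4.15975068e-03,
       -7.24572581e-04,  1.45051273e-03, -2.61945986e-04]), 'effort': array([ 6.47503493e-04, -5.08427846e+01, -8.07735650e-02, -2.36416662e+01,
       -6.13658689e-02,  3.56800295e-02,  1.19429924e-04]), 'tcp_pos': array([0.16608364, 0.65381337, 0.24371305]), 'orientation': array([ 1.24059141e-01,  9.92274531e-01, -7.60880023e-04, -7.14317898e-05]), 'force': array([-0.05714614, -0.04117761, -0.51877383]), 'moment': array([-0.01046804,  0.00100055, -0.04437402]), 'gripper_force': 0.0, 'gripper_width': 0.08698090300684301}
```

View pics/scene0.png

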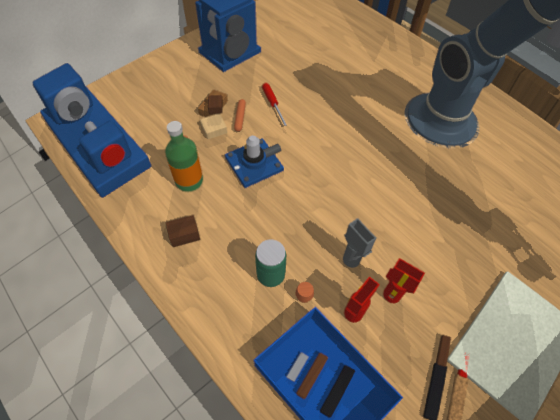

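View pics/top0.png

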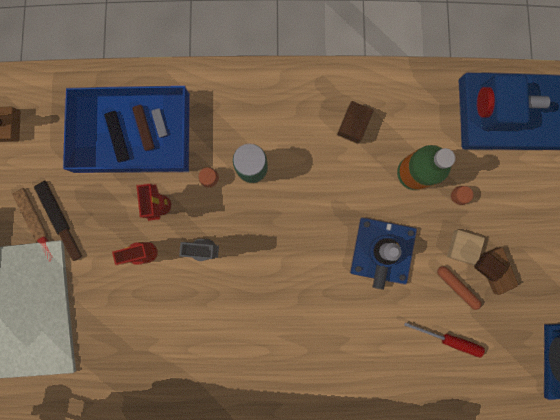

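Scene view: two red nozzles, (405,280) with yellow stripe visible and (360,300), grey at (358,242); the port is at (254,162), can (270,262), bottle (184,165). In the top view the reds are at (150,202) and (133,254), grey (198,250), port (386,250).

```bash
python3 - <<'E'
from h import *
import pickle
C=pickle.load(open("c0.pkl","rb"));t=C["top"];s=C["scene"]
a=cv2.resize(t["color"][170:290,90:250],(800,600),interpolation=cv2.INTER_CUBIC)[:, :, ::-1]
b=cv2.resize(s["color"][210:330,330:440],None,fx=5,fy=5,interpolation=cv2.INTER_CUBIC)[:,:,::-1]
a=cv2.resize(t["color"][180:280,100:220],(400,333),interpolation=cv2.INTER_CUBIC)[:,:,::-1]
b=cv2.resize(s["color"][215:325,330:430],(400,440),interpolation=cv2.INTER_CUBIC)[:,:,::-1]
o=np.zeros((440,800,3),np.uint8);o[:333,:400]=a;o[:,400:]=b
cv2.imwrite("pics/crop.png",o)
for n,u,v,z in [("redA",146,202,.14),("redB",129,256,.14),("grey",197,250,.14),("stub",392,252,.107),("can",249,163,.12),("bott",444,158,.21)]:
    X=atz(t,u,v,z);print(n,X.round(3),np.hypot(X[0],X[1]).round(3),"scene",proj(s,X).round(), "bottom in scene",proj(s,[X[0],X[1],0]).round(),proj(t,[X[0],X[1],0]).round())
for p in [(362,219),(415,220),(409,284),(352,277),(388,227),(379,286)]: print(p,atz(t,*p,.018).round(3))
E
```

```text
redA [0.641 0.231 0.14 ] 0.681 scene [366. 289.] bottom in scene [354. 311.] [162. 207.]
redB [0.542 0.262 0.14 ] 0.602 scene [410. 269.] bottom in scene [393. 293.] [148. 254.]
grey [0.553 0.136 0.14 ] 0.569 scene [362. 230.] bottom in scene [351. 259.] [207. 249.]
stub [ 0.545 -0.23   0.107] 0.592 scene [254. 138.] bottom in scene [255. 165.] [381. 251.]
can [0.715 0.041 0.12 ] 0.716 scene [274. 250.] bottom in scene [273. 273.] [252. 171.]
bott [ 0.71  -0.302  0.21 ] 0.771 scene [175. 126.] bottom in scene [190. 181.] [412. 173.]
(362, 219) [ 0.612 -0.189  0.018]
(415, 220) [ 0.609 -0.3    0.018]
(409, 284) [ 0.476 -0.285  0.018]
(352, 277) [ 0.492 -0.166  0.018]
(388, 227) [ 0.595 -0.243  0.018]
(379, 286) [ 0.473 -0.222  0.018]
```

View pics/crop.png

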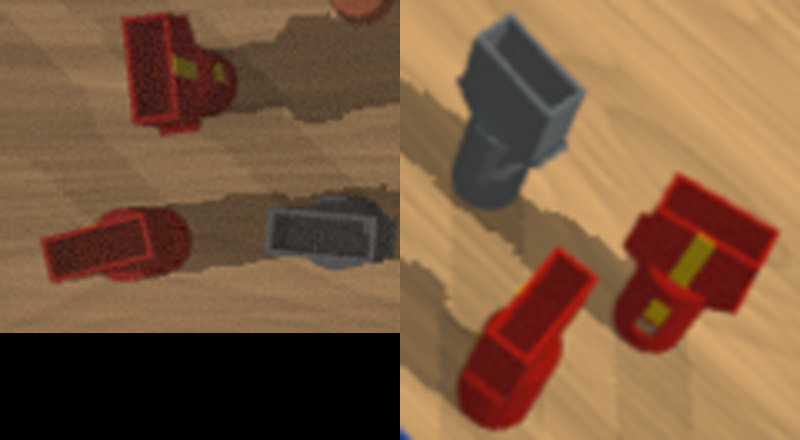

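Candidates for red: A top (150,202)/scene (362,300) at 0.68 m; B top (133,254)/scene (405,280) at 0.60 m. Crop confirms B is nearer the base, with stripe and slot facing +x; B is the one.

```bash
python3 - <<'E'
from h import *
import pickle
C=pickle.load(open("c0.pkl","rb"));t=C["top"];s=C["scene"]
P=[atz(t,u,v,.14) for u,v in [(112.6,251.4),(144.4,243.3),(145.9,257.1),(115.6,264.6)]]
print(np.mean(P,0));d=(P[0]-P[1]+P[3]-P[2]);print(np.degrees(np.arctan2(d[1],d[0]))-90,np.linalg.norm(d)/2)
# scene: crop scale 4, offset (330,215)
Q=[atz(s,330+(x-400)/4,215+y/4,.14) for x,y in [(677,175),(778,232),(740,308),(634,225)]]
print(np.array(Q[:2]).round(3))
E
```

```text
[0.54535834 0.26051635 0.14      ]
13.807903235294248 0.059795088219386366
[[0.543 0.232 0.14 ]
 [0.528 0.287 0.14 ]]
```

Emit:
{"api": "drive_tool", "payload": {
  "steps": [
    {"jaw":1,"xyz":[42,-44,0],"delta_rot":[0,0,-10]},
    {"jaw":1,"xyz":[84,-87,0],"delta_rot":[0,0,-20]},
    {"jaw":1,"xyz":[126,-130,0],"delta_rot":[0,0,-30]},
    {"jaw":1,"xyz":[168,-174,0],"delta_rot":[0,0,-40]},
    {"jaw":1,"xyz":[210,-217,0],"delta_rot":[0,0,-50]}
  ]
}}

```text
time: 0.78
tcp_pos: [0.3773, 0.4355, 0.2445]
orientation: [0.534, 0.845, 0.0, -0.0]
force: [0.7, 0.6, -0.3]
gripper_width: 0.0873
gripper_force: 0.0
```

Emit:
{"api": "drive_tool", "payload": {
  "steps": [
    {"jaw":1,"xyz":[42,-44,0],"delta_rot":[0,0,-6]},
    {"jaw":1,"xyz":[84,-88,0],"delta_rot":[0,0,-11.6]},
    {"jaw":1,"xyz":[126,-131,0],"delta_rot":[0,0,-11.6]},
    {"jaw":1,"xyz":[168,-175,0],"delta_rot":[0,0,-11.6]},
    {"jaw":1,"xyz":[168,-175,0],"delta_rot":[0,0,-11.6]}
  ]
}}

```text
time: 1.4
tcp_pos: [0.5477, 0.256, 0.2446]
orientation: [0.619, 0.786, -0.001, 0.002]
force: [-0.4, 0.8, -0.6]
gripper_width: 0.0869
gripper_force: 0.0
```

```bash
python3 - <<'E'
from h import *
import pickle
c=read_camera("wrist");pickle.dump(c,open("w1.pkl","wb"));cv2.imwrite("pics/w1.png",c["color"][:,:,::-1]);print(get_state()["tcp_pos"],proj(c,[.545,.26,.14]))
E
```

```text
[0.5454987  0.25951756 0.24430714] [274.77077712 216.71956126]
```

View pics/w1.png

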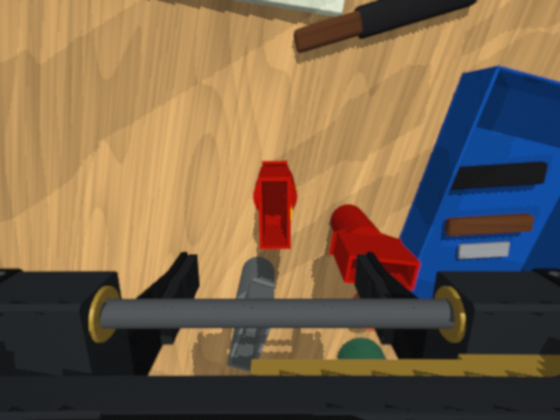

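Wrist view: red nozzle B's mouth with corners about (261,177),(286,177),(291,247),(260,248), under and well ahead of the fingers; stripe on its right (+x).

```bash
python3 - <<'E'
from h import *
import pickle
c=pickle.load(open("w1.pkl","rb"))
h=cv2.cvtColor(c["color"],cv2.COLOR_RGB2HSV)
m=((h[...,0]<8)|(h[...,0]>172))&(h[...,1]>150)&(h[...,2]>70);m=m.astype(np.uint8);m[:,320:]=0;m[300:]=0
print([r.tolist() for r in cv2.connectedComponentsWithStats(m)[2]][1:4])
P=[atz(c,u,v,.14) for u,v in [(261,177),(286,177),(291,248),(260,249)]]
print(np.array(P).round(4),np.mean(P,0))
d=P[0]-P[3]+P[1]-P[2];print(np.degrees(np.arctan2(d[1],d[0]))-90,np.linalg.norm(d)/2)
for v in range(178,250,8):
    x=np.where(m[v,230:320])[0]+230;print(v,x.min(),x.max(),end=' | ')
E
```

```text
[[253, 161, 44, 89, 3004]]
[[0.5273 0.2885 0.14  ]
 [0.5459 0.293  0.14  ]
 [0.5642 0.237  0.14  ]
 [0.5397 0.2301 0.14  ]] [0.54428844 0.26215756 0.14      ]
14.996112495392367 0.05924037693436982
178 258 292 | 186 255 293 | 194 253 296 | 202 254 295 | 210 258 288 | 218 259 288 | 226 259 290 | 234 259 290 | 242 259 290 |
```

Emit:
{"api": "drive_tool", "payload": {
  "steps": [
    {"jaw":0.6,"xyz":[0,1,-40],"delta_rot":[0,0,0]},
    {"jaw":0.6,"xyz":[0,1,-90],"delta_rot":[0,0,0]},
    {"jaw":0.6,"xyz":[0,1,-129],"delta_rot":[0,0,0]},
    {"jaw":0.6,"xyz":[0,1,-129],"delta_rot":[0,0,0]},
    {"jaw":0.3,"xyz":[0,1,-129],"delta_rot":[0,0,0]}
  ],
  "force": 35
}}

```text
time: 2.08
tcp_pos: [0.5446, 0.2647, 0.117]
orientation: [0.614, 0.789, 0.001, 0.0]
force: [0.5, -0.8, 0.7]
gripper_width: 0.0489
gripper_force: 0.0
```

Emit:
{"api": "drive_tool", "payload": {
  "steps": [
    {"jaw":0.1,"xyz":[0,0,0],"delta_rot":[0,0,0]},
    {"jaw":0.1,"xyz":[0,0,0],"delta_rot":[0,0,0]},
    {"jaw":0.1,"xyz":[0,0,0],"delta_rot":[0,0,0]}
  ],
  "force": 35
}}

```text
time: 2.45
tcp_pos: [0.5447, 0.2636, 0.1167]
orientation: [0.615, 0.789, 0.001, 0.0]
force: [-0.7, -0.4, 3.1]
gripper_width: 0.0257
gripper_force: 35.0
```

Emit:
{"api": "drive_tool", "payload": {
  "steps": [
    {"jaw":0.1,"xyz":[0,0,30],"delta_rot":[0,0,0]},
    {"jaw":0.1,"xyz":[0,0,80],"delta_rot":[0,0,0]},
    {"jaw":0.1,"xyz":[0,0,130],"delta_rot":[0,0,0]},
    {"jaw":0.1,"xyz":[0,0,175],"delta_rot":[0,0,0]},
    {"jaw":0.1,"xyz":[0,-30,175],"delta_rot":[0,0,0]}
  ]
}}

```text
time: 3.08
tcp_pos: [0.5455, 0.2363, 0.2946]
orientation: [0.613, 0.79, 0.004, 0.001]
force: [0.3, -1.3, -3.1]
gripper_width: 0.0259
gripper_force: 35.0
```

Emit:
{"api": "drive_tool", "payload": {
  "steps": [
    {"jaw":0.1,"xyz":[0,-50,0],"delta_rot":[0,0,-5]},
    {"jaw":0.1,"xyz":[0,-100,0],"delta_rot":[0,0,-10]},
    {"jaw":0.1,"xyz":[0,-150,0],"delta_rot":[0,0,-15]},
    {"jaw":0.1,"xyz":[0,-200,0],"delta_rot":[0,0,-20]},
    {"jaw":0.1,"xyz":[0,-250,0],"delta_rot":[0,0,-23]}
  ]
}}

```text
time: 3.7
tcp_pos: [0.5436, -0.0184, 0.2905]
orientation: [0.76, 0.65, 0.0, -0.0]
force: [1.3, 0.6, -2.6]
gripper_width: 0.0256
gripper_force: 35.0
```

```bash
python3 - <<'E'
from h import *
import pickle
s=get_state();print(s["tcp_pos"],s["force"],s["joint_positions"],s["gripper_width"])
C={n:read_camera(n) for n in("scene","top","wrist")};pickle.dump(C,open("c2.pkl","wb"))
w=C["wrist"]["color"];a=C["scene"]["color"][110:210,190:310];b=C["top"]["color"][200:300,330:450]
o=np.zeros((600,800,3),np.uint8);o[:330,:400]=cv2.resize(a,(400,330),interpolation=2);o[:330,400:]=cv2.resize(b,(400,330),interpolation=2)
o[330:,:360]=cv2.resize(w,(360,270),interpolation=3)
cv2.imwrite("pics/v2.png",o[:,:,::-1])
E
```

```text
[ 0.54358378 -0.01841351  0.29049032] [ 1.31911108  0.56374509 -2.63457436] [-0.50025517  0.22793605  0.55074033  1.81251928 -0.13100096  1.13739177
 -0.06234777] 0.025623098259923007
```

View pics/v2.png

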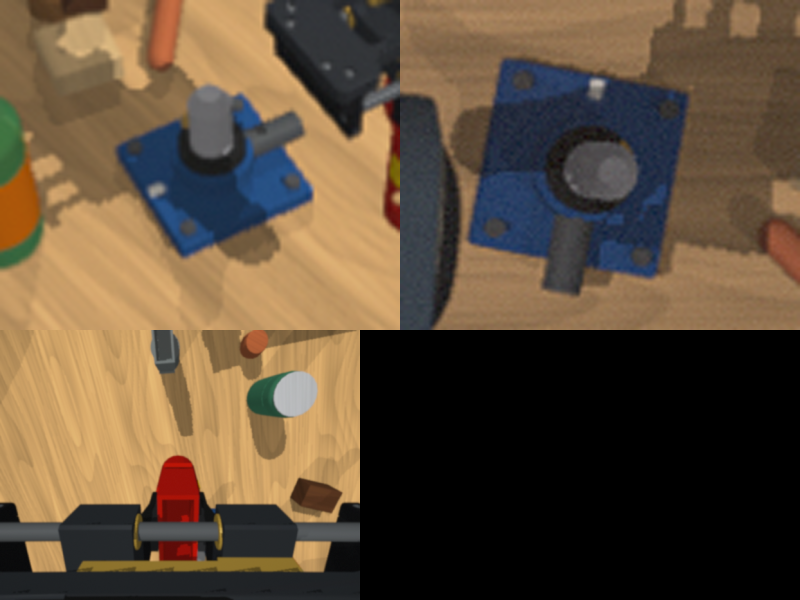

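Crops: scene shows the port (stub (210,120) in crop, mark at its left-front); top shows the plate with corners (500,60),(688,93),(657,277),(470,242), stub tip (612,172), and a hint of brass at about (625,147). Nozzle is held upright in the wrist view.

```bash
python3 - <<'E'
from h import *
import pickle
C=pickle.load(open("c2.pkl","rb"));t=C["top"];s=C["scene"]
g=lambda X,Y:(330+(X+.5-400)/3.3333-.5,200+(Y+.5)/3.3-.5)
P=np.array([atz(t,*g(*p),.018) for p in [(500,60),(688,93),(657,277),(470,242)]])
print(P.round(4),P.mean(0).round(4)); d=P[0]-P[3]+P[1]-P[2];print("yaw",np.degrees(np.arctan2(d[1],d[0])),np.linalg.norm(d)/2)
print("mark",atz(t,*g(596,88),.018), "pipe",atz(t,*g(562,290),.03))
print("tip top",atz(t,*g(613,174),.107)); 
gs=lambda X,Y:(190+(X+.5)/3.3333-.5,110+(Y+.5)/3.3-.5)
print("tip scene",atz(s,*gs(209,93),.107))
Q=np.array([atz(s,*gs(*p),.018) for p in [(118,148),(240,95),(312,188),(184,252)]]);print(Q.round(4),Q.mean(0))
# brass pixels in top
for n,c,(x0,y0,x1,y1) in (("top",t,(365,230,410,275)),("scene",s,(235,125,275,175))):
    im=c["color"][y0:y1,x0:x1];h=cv2.cvtColor(im,cv2.COLOR_RGB2HSV)
    m=(h[...,0]>12)&(h[...,0]<35)&(h[...,1]>70)&(h[...,2]>40)
    ys,xs=np.where(m)
    print(n,[(x+x0,y+y0,im[y,x].tolist()) for x,y in zip(xs,ys)][:40])
ctr=P.mean(0)
for b in range(-60,50,10):
    a=np.radians(b);print(b,proj(t,[ctr[0]+.019*np.cos(a),ctr[1]+.019*np.sin(a),.076]).round(1),proj(s,[ctr[0]+.019*np.cos(a),ctr[1]+.019*np.sin(a),.076]).round(1))
E
```

```text
[[ 0.6143 -0.1837  0.018 ]
 [ 0.5924 -0.3023  0.018 ]
 [ 0.4767 -0.2805  0.018 ]
 [ 0.5003 -0.1633  0.018 ]] [ 0.5459 -0.2324  0.018 ]
yaw -10.418789336297555 0.11676300247898594
mark [ 0.59609521 -0.24387632  0.018     ] pipe [ 0.4706406  -0.21806063  0.03      ]
tip top [ 0.54431735 -0.2331314   0.107     ]
tip scene [ 0.54639943 -0.23412563  0.107     ]
[[ 0.5927 -0.2999  0.018 ]
 [ 0.4808 -0.2786  0.018 ]
 [ 0.5011 -0.1655  0.018 ]
 [ 0.6177 -0.1834  0.018 ]] [ 0.54808299 -0.23187168  0.018     ]
top [(np.int64(396), np.int64(242), [55, 48, 39]), (np.int64(396), np.int64(243), [83, 64, 35]), (np.int64(397), np.int64(243), [87, 68, 39]), (np.int64(397), np.int64(244), [91, 75, 51]), (np.int64(398), np.int64(244), [76, 60, 43]), (np.int64(398), np.int64(245), [90, 76, 61]), (np.int64(409), np.int64(272), [95, 78, 62]), (np.int64(409), np.int64(273), [100, 81, 58]), (np.int64(409), np.int64(274), [107, 84, 59])]
scene [(np.int64(242), np.int64(125), [175, 122, 79]), (np.int64(243), np.int64(125), [195, 152, 99]), (np.int64(244), np.int64(125), [202, 158, 103]), (np.int64(245), np.in
[... 1423 characters left out ...]
 122, 79]), (np.int64(243), np.int64(126), [197, 154, 100]), (np.int64(244), np.int64(126), [204, 160, 105]), (np.int64(245), np.int64(126), [201, 158, 104]), (np.int64(246), np.int64(126), [204, 160, 105]), (np.int64(247), np.int64(126), [205, 160, 105]), (np.int64(248), np.int64(126), [204, 159, 105]), (np.int64(249), np.int64(126), [202, 157, 105])]
-60 [397.8 246.2] [246.5 144.4]
-50 [396.8 244.9] [246.1 145.3]
-40 [395.6 243.7] [246.  146.3]
-30 [394.2 242.7] [246.1 147.3]
-20 [392.7 242. ] [246.4 148.2]
-10 [391.1 241.6] [246.9 149.1]
0 [389.4 241.5] [247.6 149.9]
10 [387.8 241.7] [248.5 150.6]
20 [386.2 242.1] [249.6 151.2]
30 [384.7 242.8] [250.8 151.6]
40 [383.3 243.8] [252.  151.9]
```

The brass at top-image pixel (397,243.5) puts the button at bearing ≈ -45° (within -10±40). I'll go on at about -30° and turn clockwise by feel.

Emit:
{"api": "drive_tool", "payload": {
  "steps": [
    {"jaw":0.1,"xyz":[1,-55,0],"delta_rot":[0,0,-6]},
    {"jaw":0.1,"xyz":[2,-110,0],"delta_rot":[0,0,-12]},
    {"jaw":0.1,"xyz":[3,-165,0],"delta_rot":[0,0,-17]},
    {"jaw":0.1,"xyz":[3,-214,0],"delta_rot":[0,0,-21]},
    {"jaw":0.1,"xyz":[3,-214,0],"delta_rot":[0,0,-21]}
  ]
}}

```text
time: 4.47
tcp_pos: [0.546, -0.2345, 0.2905]
orientation: [0.867, 0.498, -0.001, 0.001]
force: [0.4, -0.4, -1.0]
gripper_width: 0.0256
gripper_force: 35.0
```

Emit:
{"api": "drive_tool", "payload": {
  "steps": [
    {"jaw":0.1,"xyz":[0,0,-25],"delta_rot":[0,0,0]},
    {"jaw":0.1,"xyz":[0,0,-50],"delta_rot":[0,0,0]},
    {"jaw":0.1,"xyz":[0,0,-50],"delta_rot":[0,0,0]}
  ]
}}

```text
time: 4.85
tcp_pos: [0.5467, -0.2277, 0.2384]
orientation: [0.865, 0.503, -0.001, -0.002]
force: [-0.4, 0.6, -2.0]
gripper_width: 0.026
gripper_force: 35.0
```

```bash
python3 - <<'E'
from h import *
import pickle
s=get_state();print(s["tcp_pos"],s["orientation"],s["force"],s["moment"],s["gripper_width"])
C={n:read_camera(n) for n in("scene","top")};pickle.dump(C,open("c3.pkl","wb"))
a=C["scene"]["color"][85:195,195:315];b=C["top"]["color"][190:300,330:450]
cv2.imwrite("pics/v3.png",cv2.resize(np.hstack([a,b]),(800,366),interpolation=2)[:,:,::-1])
E
```

```text
[ 0.54665737 -0.2276566   0.23844442] [ 0.86452674  0.50257989 -0.0012524  -0.0023229 ] [-0.38431091  0.56186913 -1.95764548] [-0.10735567  0.10115513 -0.03744374] 0.025974189515451957
```

View pics/v3.png

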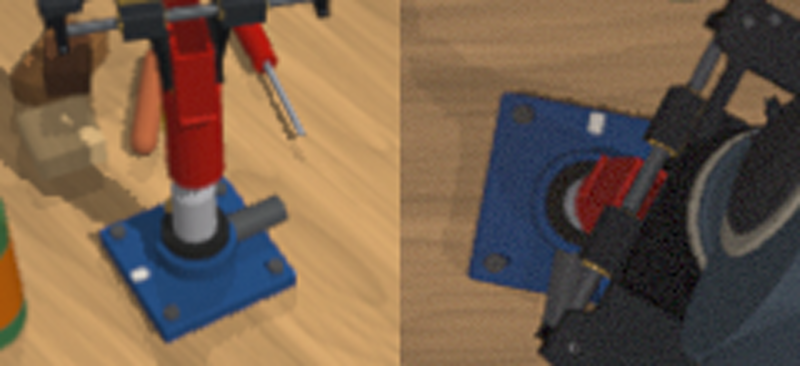

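Scene crop: sleeve rim (194,178) hovering concentric above the stub (194,200). Settle and then descend gently.

Emit:
{"api": "drive_tool", "payload": {
  "steps": [
    {"jaw":0.1,"xyz":[0,0,0],"delta_rot":[0,0,0]},
    {"jaw":0.1,"xyz":[0,0,-4],"delta_rot":[0,0,0]},
    {"jaw":0.1,"xyz":[0,0,-8],"delta_rot":[0,0,0]},
    {"jaw":0.1,"xyz":[0,0,-12],"delta_rot":[0,0,0]},
    {"jaw":0.1,"xyz":[0,0,-15],"delta_rot":[0,0,0]}
  ]
}}

```text
time: 5.58
tcp_pos: [0.5471, -0.2307, 0.2252]
orientation: [0.865, 0.501, -0.0, -0.0]
force: [-0.3, 0.7, -1.7]
gripper_width: 0.0257
gripper_force: 35.0
```

Emit:
{"api": "drive_tool", "payload": {
  "steps": [
    {"jaw":0.1,"xyz":[0,0,-2],"delta_rot":[0,0,0]},
    {"jaw":0.1,"xyz":[0,0,-4],"delta_rot":[0,0,0]},
    {"jaw":0.1,"xyz":[0,0,-6],"delta_rot":[0,0,0]},
    {"jaw":0.1,"xyz":[0,0,-8],"delta_rot":[0,0,0]}
  ]
}}

```text
time: 6.08
tcp_pos: [0.5472, -0.2308, 0.2175]
orientation: [0.865, 0.501, 0.0, 0.0]
force: [-0.4, 0.2, -1.3]
gripper_width: 0.0256
gripper_force: 35.0
```

Emit:
{"api": "drive_tool", "payload": {
  "steps": [
    {"jaw":0.1,"xyz":[0,0,-2],"delta_rot":[0,0,0]},
    {"jaw":0.1,"xyz":[0,0,-4],"delta_rot":[0,0,0]},
    {"jaw":0.1,"xyz":[0,0,-6],"delta_rot":[0,0,0]},
    {"jaw":0.1,"xyz":[0,0,-8],"delta_rot":[0,0,0]}
  ]
}}

```text
time: 6.58
tcp_pos: [0.5469, -0.2315, 0.2098]
orientation: [0.865, 0.501, -0.0, 0.0]
force: [-0.9, -0.8, -0.1]
gripper_width: 0.0255
gripper_force: 35.0
```

Emit:
{"api": "drive_tool", "payload": {
  "steps": [
    {"jaw":0.1,"xyz":[-0.3,-0.7,0],"delta_rot":[0,0,0]},
    {"jaw":0.1,"xyz":[-0.3,-0.7,-2],"delta_rot":[0,0,0]},
    {"jaw":0.1,"xyz":[-0.3,-0.7,-4],"delta_rot":[0,0,0]},
    {"jaw":0.1,"xyz":[-0.3,-0.7,-6],"delta_rot":[0,0,0]}
  ]
}}

```text
time: 7.08
tcp_pos: [0.5468, -0.2315, 0.2034]
orientation: [0.865, 0.501, -0.0, 0.0]
force: [-0.3, -1.5, -0.9]
gripper_width: 0.0263
gripper_force: 35.0
```

Emit:
{"api": "drive_tool", "payload": {
  "steps": [
    {"jaw":0.1,"xyz":[0,-0.5,-2],"delta_rot":[0,0,0]},
    {"jaw":0.1,"xyz":[0,-0.5,-4],"delta_rot":[0,0,0]},
    {"jaw":0.1,"xyz":[0,-0.5,-6],"delta_rot":[0,0,0]},
    {"jaw":0.1,"xyz":[0,-0.5,-8],"delta_rot":[0,0,0]}
  ]
}}

```text
time: 7.58
tcp_pos: [0.547, -0.2319, 0.1955]
orientation: [0.865, 0.501, 0.0, 0.0]
force: [-1.1, -1.0, -1.1]
gripper_width: 0.0259
gripper_force: 35.0
```

Emit:
{"api": "drive_tool", "payload": {
  "steps": [
    {"jaw":0.1,"xyz":[0,0,-2],"delta_rot":[0,0,0]},
    {"jaw":0.1,"xyz":[0,0,-4],"delta_rot":[0,0,0]},
    {"jaw":0.1,"xyz":[0,0,-6],"delta_rot":[0,0,0]},
    {"jaw":0.1,"xyz":[0,0,-8],"delta_rot":[0,0,0]}
  ]
}}

```text
time: 8.07
tcp_pos: [0.5473, -0.2326, 0.1881]
orientation: [0.865, 0.501, 0.0, 0.001]
force: [-1.0, -1.4, 7.1]
gripper_width: 0.0259
gripper_force: 35.0
```

Emit:
{"api": "drive_tool", "payload": {
  "steps": [
    {"jaw":0.1,"xyz":[0,0,-2],"delta_rot":[0,0,0]},
    {"jaw":0.1,"xyz":[0,0,-4],"delta_rot":[0,0,0]},
    {"jaw":0.1,"xyz":[0,0,-6],"delta_rot":[0,0,0]},
    {"jaw":0.1,"xyz":[0,0,-8],"delta_rot":[0,0,0]}
  ]
}}

```text
time: 8.57
tcp_pos: [0.5471, -0.232, 0.1794]
orientation: [0.865, 0.501, 0.0, 0.0]
force: [1.1, -2.2, 0.7]
gripper_width: 0.0257
gripper_force: 35.0
```

Emit:
{"api": "drive_tool", "payload": {
  "steps": [
    {"jaw":0.1,"xyz":[0,0,-2.5],"delta_rot":[0,0,0]},
    {"jaw":0.1,"xyz":[0,0,-5],"delta_rot":[0,0,0]},
    {"jaw":0.1,"xyz":[0,0,-7.5],"delta_rot":[0,0,0]},
    {"jaw":0.1,"xyz":[0,0,-10],"delta_rot":[0,0,0]}
  ]
}}

```text
time: 9.07
tcp_pos: [0.5469, -0.2319, 0.1694]
orientation: [0.865, 0.501, 0.0, 0.0]
force: [0.7, -2.2, 0.3]
gripper_width: 0.0259
gripper_force: 35.0
```

Emit:
{"api": "drive_tool", "payload": {
  "steps": [
    {"jaw":0.1,"xyz":[0,0,-1.5],"delta_rot":[0,0,0]},
    {"jaw":0.1,"xyz":[0,0,-3],"delta_rot":[0,0,0]},
    {"jaw":0.1,"xyz":[0,0,-4],"delta_rot":[0,0,0]},
    {"jaw":0.1,"xyz":[0,0,-4],"delta_rot":[0,0,0]}
  ]
}}

```text
time: 9.57
tcp_pos: [0.5469, -0.232, 0.1659]
orientation: [0.865, 0.501, 0.0, 0.0]
force: [0.3, -2.4, 4.1]
gripper_width: 0.0258
gripper_force: 35.0
```

Emit:
{"api": "drive_tool", "payload": {
  "steps": [
    {"jaw":0.1,"xyz":[0,0,-1.5],"delta_rot":[0,0,0]},
    {"jaw":0.1,"xyz":[0,0,-3],"delta_rot":[0,0,0]},
    {"jaw":0.1,"xyz":[0,0,-4.7],"delta_rot":[0,0,0]},
    {"jaw":0.1,"xyz":[0,0,-4.7],"delta_rot":[0,0,0]}
  ]
}}

```text
time: 10.07
tcp_pos: [0.547, -0.2321, 0.162]
orientation: [0.865, 0.501, 0.0, -0.0]
force: [0.3, -1.3, 10.0]
gripper_width: 0.0257
gripper_force: 35.0
```

```bash
python3 - <<'E'
from h import *
s=get_state();print(s["tcp_pos"],s["force"],s["moment"],s["joint_positions"][-1])
E
```

```text
[ 0.54701372 -0.23211703  0.16204962] [ 0.29275713 -1.29872932  9.958565  ] [-0.54032361  0.43993949  0.00888987] 0.1327530017604279
```

Emit:
{"api": "drive_tool", "payload": {
  "steps": [
    {"jaw":0.1,"xyz":[0,0,-0.7],"delta_rot":[0,0,0]},
    {"jaw":0.1,"xyz":[0,0,-0.7],"delta_rot":[0,0,-1.5]},
    {"jaw":0.1,"xyz":[0,0,-0.7],"delta_rot":[0,0,-3]},
    {"jaw":0.1,"xyz":[0,0,-0.7],"delta_rot":[0,0,-4.5]},
    {"jaw":0.1,"xyz":[0,0,-0.7],"delta_rot":[0,0,-4.5]}
  ]
}}

```text
time: 10.7
tcp_pos: [0.5473, -0.2327, 0.1617]
orientation: [0.884, 0.467, 0.001, 0.001]
force: [-1.0, -2.2, 11.0]
gripper_width: 0.0258
gripper_force: 35.0
```

```bash
cat > st.py <<'E'
from h import *
s=get_state();q=s["orientation"];print(s["tcp_pos"].round(4),s["force"].round(2),s["moment"].round(3),"yaw",round(2*np.degrees(np.arctan2(q[1],q[0]))-90,2))
E
python3 st.py
```

```text
[ 0.5473 -0.2327  0.1617] [-0.98 -2.23 11.  ] [-0.77   0.451  0.12 ] yaw -34.35
```

Emit:
{"api": "drive_tool", "payload": {
  "steps": [
    {"jaw":0.1,"xyz":[0,0,-0.3],"delta_rot":[0,0,-1.5]},
    {"jaw":0.1,"xyz":[0,0,-0.3],"delta_rot":[0,0,-3]},
    {"jaw":0.1,"xyz":[0,0,-0.3],"delta_rot":[0,0,-3]}
  ]
}}

```text
time: 11.08
tcp_pos: [0.5474, -0.233, 0.1616]
orientation: [0.896, 0.443, 0.001, 0.001]
force: [-1.3, -2.8, 10.6]
gripper_width: 0.026
gripper_force: 35.0
```

```bash
python3 st.py
```

```text
[ 0.5474 -0.233   0.1616] [-1.27 -2.77 10.63] [-0.858  0.396  0.117] yaw -37.36
```

Emit:
{"api": "drive_tool", "payload": {
  "steps": [
    {"jaw":0.1,"xyz":[0,0,0],"delta_rot":[0,0,-1.5]},
    {"jaw":0.1,"xyz":[0,0,0],"delta_rot":[0,0,-3]},
    {"jaw":0.1,"xyz":[0,0,0],"delta_rot":[0,0,-3]}
  ]
}}

```text
time: 11.45
tcp_pos: [0.5474, -0.233, 0.1616]
orientation: [0.908, 0.42, 0.001, 0.001]
force: [-1.7, -2.9, 11.2]
gripper_width: 0.0259
gripper_force: 35.0
```

```bash
python3 st.py
```

```text
[ 0.5474 -0.233   0.1616] [-1.73 -2.88 11.17] [-0.851  0.451  0.134] yaw -40.36
```

Emit:
{"api": "drive_tool", "payload": {
  "steps": [
    {"jaw":0.1,"xyz":[-0.3,-0.3,-0.3],"delta_rot":[0,0,-1.5]},
    {"jaw":0.1,"xyz":[-0.3,-0.3,-0.3],"delta_rot":[0,0,-3]},
    {"jaw":0.1,"xyz":[-0.3,-0.3,-0.3],"delta_rot":[0,0,-3]}
  ]
}}

```text
time: 11.82
tcp_pos: [0.5474, -0.2332, 0.1614]
orientation: [0.918, 0.396, 0.001, 0.001]
force: [-0.7, -2.2, 11.9]
gripper_width: 0.0261
gripper_force: 35.0
```

```bash
python3 st.py
```

```text
[ 0.5474 -0.2332  0.1614] [-0.69 -2.19 11.85] [-0.837  0.357  0.149] yaw -43.35
```

Emit:
{"api": "drive_tool", "payload": {
  "steps": [
    {"jaw":0.1,"xyz":[0,0,0],"delta_rot":[0,0,-1]},
    {"jaw":0.1,"xyz":[0,0,0],"delta_rot":[0,0,-2]},
    {"jaw":0.1,"xyz":[0,0,0],"delta_rot":[0,0,-2]}
  ]
}}

```text
time: 12.2
tcp_pos: [0.5474, -0.2332, 0.1614]
orientation: [0.925, 0.38, 0.001, 0.001]
force: [-0.6, -2.7, 12.0]
gripper_width: 0.0256
gripper_force: 35.0
```

```bash
python3 st.py
```

```text
[ 0.5474 -0.2332  0.1614] [-0.6  -2.69 12.02] [-0.791  0.367  0.163] yaw -45.34
```

Emit:
{"api": "drive_tool", "payload": {
  "steps": [
    {"jaw":0.1,"xyz":[0,0,0],"delta_rot":[0,0,-1]},
    {"jaw":0.1,"xyz":[0,0,0],"delta_rot":[0,0,-2]},
    {"jaw":0.1,"xyz":[0,0,0],"delta_rot":[0,0,-2]}
  ]
}}

```text
time: 12.58
tcp_pos: [0.5474, -0.2333, 0.1614]
orientation: [0.932, 0.364, 0.001, 0.001]
force: [-0.4, -1.9, 11.3]
gripper_width: 0.026
gripper_force: 35.0
```

```bash
python3 st.py
```

```text
[ 0.5474 -0.2333  0.1614] [-0.39 -1.87 11.29] [-0.854  0.279  0.061] yaw -47.35
```

Turning moment dropped from 0.16 to 0.06 — likely the click. Move on toward the middle of the play and check.

Emit:
{"api": "drive_tool", "payload": {
  "steps": [
    {"jaw":0.1,"xyz":[0,0,0],"delta_rot":[0,0,-1]},
    {"jaw":0.1,"xyz":[0,0,0],"delta_rot":[0,0,-2]},
    {"jaw":0.1,"xyz":[0,0,0],"delta_rot":[0,0,-2]}
  ]
}}

```text
time: 12.95
tcp_pos: [0.5474, -0.2333, 0.1614]
orientation: [0.938, 0.347, 0.001, 0.001]
force: [-0.6, -3.2, 11.1]
gripper_width: 0.0258
gripper_force: 35.0
```

```bash
python3 st.py
```

```text
[ 0.5474 -0.2333  0.1614] [-0.64 -3.18 11.12] [-0.764  0.315  0.119] yaw -49.36
```

Emit:
{"api": "drive_tool", "payload": {
  "steps": [
    {"jaw":0.1,"xyz":[0,0,1],"delta_rot":[0,0,0]},
    {"jaw":0.1,"xyz":[0,0,2],"delta_rot":[0,0,0]},
    {"jaw":0.1,"xyz":[0,0,2.5],"delta_rot":[0,0,0]},
    {"jaw":0.1,"xyz":[0,0,2.5],"delta_rot":[0,0,0]}
  ]
}}

```text
time: 13.45
tcp_pos: [0.5474, -0.2332, 0.1633]
orientation: [0.938, 0.347, 0.001, 0.001]
force: [0.4, -2.9, 7.2]
gripper_width: 0.0259
gripper_force: 35.0
```

Emit:
{"api": "drive_tool", "payload": {
  "steps": [
    {"jaw":0.1,"xyz":[0,0,1],"delta_rot":[0,0,0]},
    {"jaw":0.1,"xyz":[0,0,1.5],"delta_rot":[0,0,0]},
    {"jaw":0.1,"xyz":[0,0,1.5],"delta_rot":[0,0,0]}
  ]
}}

```text
time: 13.82
tcp_pos: [0.5473, -0.2331, 0.1638]
orientation: [0.938, 0.347, 0.001, 0.001]
force: [3.0, -4.7, 3.0]
gripper_width: 0.0259
gripper_force: 35.0
```

```bash
python3 st.py
```

```text
[ 0.5473 -0.2331  0.1638] [ 3.01 -4.65  3.  ] [-1.465 -0.618 -0.02 ] yaw -49.37
```

Emit:
{"api": "drive_tool", "payload": {
  "steps": [
    {"jaw":0.1,"xyz":[0,0,0.5],"delta_rot":[0,0,0]},
    {"jaw":0.1,"xyz":[0,0,1],"delta_rot":[0,0,0]},
    {"jaw":0.1,"xyz":[0,0,1],"delta_rot":[0,0,0]}
  ]
}}

```text
time: 14.2
tcp_pos: [0.547, -0.2328, 0.164]
orientation: [0.938, 0.347, 0.0, 0.001]
force: [3.1, -5.1, -2.4]
gripper_width: 0.0257
gripper_force: 35.0
```

```bash
python3 st.py
```

```text
[ 0.547  -0.2328  0.164 ] [ 3.11 -5.11 -2.43] [-1.535 -0.854 -0.027] yaw -49.38
```

The nozzle resists lifting 2 mm below the seal's rest height: it is locked. Relax, open and back off upwards.

Emit:
{"api": "drive_tool", "payload": {
  "steps": [
    {"jaw":0.1,"xyz":[0,0,-1.5],"delta_rot":[0,0,0]},
    {"jaw":0.1,"xyz":[0,0,-1.5],"delta_rot":[0,0,0]},
    {"jaw":0.65,"xyz":[0,0,-1.5],"delta_rot":[0,0,0]},
    {"jaw":0.65,"xyz":[0,0,-1.5],"delta_rot":[0,0,0]},
    {"jaw":0.65,"xyz":[0,0,-1.5],"delta_rot":[0,0,0]}
  ]
}}

```text
time: 14.82
tcp_pos: [0.5458, -0.2309, 0.1621]
orientation: [0.938, 0.348, -0.001, -0.001]
force: [-0.1, -0.3, -1.3]
gripper_width: 0.0484
gripper_force: 0.0
```

Emit:
{"api": "drive_tool", "payload": {
  "steps": [
    {"jaw":0.65,"xyz":[0,0,10],"delta_rot":[0,0,0]},
    {"jaw":0.65,"xyz":[0,0,30],"delta_rot":[0,0,0]},
    {"jaw":0.65,"xyz":[0,0,70],"delta_rot":[0,0,0]},
    {"jaw":0.65,"xyz":[0,0,110],"delta_rot":[0,0,0]},
    {"jaw":0.65,"xyz":[0,0,120],"delta_rot":[0,0,0]}
  ]
}}

```text
time: 15.45
tcp_pos: [0.5477, -0.2334, 0.2873]
orientation: [0.938, 0.347, 0.003, 0.002]
force: [0.4, 0.2, 0.7]
gripper_width: 0.0561
gripper_force: 0.0
```

Emit:
{"api": "drive_tool", "payload": {
  "steps": [
    {"jaw":0.65,"xyz":[0,40,0],"delta_rot":[0,0,0]},
    {"jaw":0.65,"xyz":[0,90,0],"delta_rot":[0,0,0]},
    {"jaw":0.65,"xyz":[0,140,0],"delta_rot":[0,0,0]},
    {"jaw":0.65,"xyz":[0,180,0],"delta_rot":[0,0,0]},
    {"jaw":0.65,"xyz":[0,180,0],"delta_rot":[0,0,0]}
  ]
}}

```text
time: 16.08
tcp_pos: [0.5465, -0.0479, 0.2827]
orientation: [0.936, 0.351, -0.0, -0.001]
force: [-0.9, -0.1, 0.3]
gripper_width: 0.0567
gripper_force: 0.0
```

```bash
python3 st.py; python3 - <<'E'
from h import *
s=read_camera("scene");t=read_camera("top")
a=s["color"][85:195,195:315];b=t["color"][190:300,330:450]
# predicted mouth-top centre with the rim at 47 mm
for z in (.187,.190): print(z,proj(s,[.546,-.233,z]),proj(t,[.546,-.233,z]))
for r in (.047,.052): print("rim",r,proj(s,[.546+.0215*.6,-.233+.0215*.8,r]))
cv2.imwrite("pics/v4.png",cv2.resize(np.hstack([a,b]),(800,366),interpolation=2)[:,:,::-1])
E
```

```text
[ 0.5465 -0.0479  0.2827] [-0.93 -0.06  0.27] [-0.127  0.098 -0.083] yaw -48.94
0.187 [251.47151843 115.26270894] [403.85320677 252.57599956]
0.19 [251.42029193 114.35194436] [404.27784041 252.62010274]
rim 0.047 [254.02027727 159.71718309]
rim 0.052 [253.95066033 158.50586153]
```

View pics/v4.png

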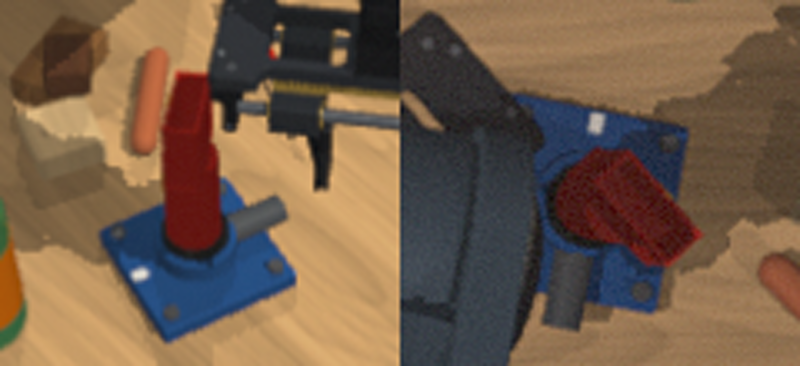

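The nozzle stands upright, seated on the seal (rim at (194,250) in the crop); the gripper is clear of it.

```bash
python3 -c "
from station import *
print(close_job())"
```

```text
the job is handed in; nothing more can be done
None
```

The job is handed in: the red nozzle is on the port and locked. A gentle lift after the click was resisted about 2 mm below the seal's rest height. The gripper has let go and stands clear, and I touched none of the other objects.

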